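# Set two driving wheels to their index posts

## Robot

A 6-joint arm with a two-finger parallel gripper is mounted at the origin on the work surface. World frame = base frame: x ahead of the robot, y to its left, z up, the work surface at z = 0. Lengths are in m, angles in rad, forces in N, time in s.
With the tool pointing down it reaches from about 0.35 to 0.85 m from the base axis. Payload 8.1 kg.
Tool frame: the origin (TCP) lies on the centre line of the jaws, within the pads' length; the fingertips stand 17 mm ahead of it and the grasp point (between the pads) lies 2 mm behind it; z points along the fingers, y is the line along which they close (so a half turn about z gives the same grasp; the last joint's range is limited). The gripper opens to 93 mm and grips with 3 to 60 N. Pads are 15 mm wide; open, the fingers measure 128 mm over their backs; the gripper's body (75 mm by 188 mm) begins 65 mm behind the grasp point.
Start: joints at [-1.279, 0.13, 1.488, -0, 1.523, -0.085], TCP at [0.221, -0.558, 0.236] pointing down, gripper open.
Joint ranges: [-2.96, 2.96], [-0.89, 2.26], [0.02, 2.5], [-1.34, 4.48], [0, 2.73], [-2.66, 2.66]. Speed limits (rad/s): [2.39, 2.39, 2.79, 3.14, 3.14, 3.14].

## Interface

Orientations are given as a rotation vector (axis times angle).
In Python, from plant import telemetry, viewer, order gives the robot as it stands.
- The arm moves only by the tool send_rows, never from a script. Its argument "plan" is a list that holds one entry, the list of rows, each a list of 5 numbers: the closure, from -1 (fully open) to 1 (shut), then the shift along the world's x, y, z normalised to -1 to 1, where 1 is 0.2 m, then the turn about the world's z normalised to -1 to 1, where 1 is 60 degrees. A call has 1 to 20 rows; each row is the pose to reach, as a shift and turn from the pose commanded when the call began; what a row does not reach only later rows make up. A row lasts 1/12 s, in which the tool goes at most 41.7 mm and 7.16 degrees, less where a joint would pass 70% of its speed; a pose out of reach is approached as far as the arm can. A call with a number of a shift or a turn outside -1 to 1 is refused whole. A call with a gripper value outside its range is refused whole. The fingers move at their own pace and stop on an object; "force" is the grip in N (left out, the last holds). Time passes only in rows, so rows that repeat a pose let the fingers close. It gives the time, the measured TCP pose, the force, the opening and the grip force at its end, in the units of the state.
- telemetry.read_state(): the state, without advancing time (a new reading comes with each control period).
- viewer.read_camera(name): name is "scene" or "top" or "wrist"; returns (picture, depth): 384x512x3 uint8, blue, green, red; 384x512 float32, m along the optical axis (not along the pixel's ray), 0 where there is no reading.
- viewer.calibration(name): a dict with "camera_matrix" (3x3 intrinsics, pixels), "dist_coeffs" ([k1, k2, p1, p2, k3] as OpenCV has them; the pictures are not rectified), "extrinsics" (4x4, takes a point from camera to world coordinates); the wrist camera has in their place "hand_eye" (4x4, takes a point from camera to tool coordinates, whose origin is the TCP and whose axes are the flange's). Camera axes: x right, y up, looking along -z (the intrinsics and any distortion apply to the point x, -y, -z); pixel columns grow to the right and rows downward; lengths in m; the calibration is good to about 2 mm. A picture is of the moment at which its call begins: read the wrist's pose just before it. calibration takes no time and is no camera call.
- order.close_job(): hands the job in; it is judged then, once.
The state is a dict: "t": time; "q": joint angles; "dq": joint speeds; "joint_torque": joint torques, N m; "tool_pos": TCP position; "orientation": TCP orientation; "force": force on the tool from outside, world axes, zero at the start; "wrist_torque": the same for the moment, N m; "opening": finger opening in m; "gripper_force": force on a finger pad.
Only numpy, scipy, OpenCV 4.12 (cv2) and the standard library are available. Lean on these libraries where they do the work, as an engineer would, in place of code of your own. Each camera call takes 0.05 s, during which the arm holds its last target. There are 200 camera calls.

## Task

Two brass driving wheels lie flat on setting jigs, ready for keying. With a fingertip against a spoke, gently push each wheel round until its crank pin points straight at its own jig's index post, and leave both wheels resting there. Do not touch the polished crank pins, do not pinch the wheels or lift them off their spindles, and leave the other things on the desk alone.

Things in the scene. Friction and masses are not known exactly. Their poses are not given: they have to be found in the camera images.
- jigA: setting jig fixed to the desk, carrying a brass wheel: grey round foot 150 mm across, 12 mm thick, with a 36 mm wide tongue reaching 135 mm from the axis along +x; 60 mm wide pedestal up to 46 mm. Origin: on the wheel axis at desk level; x points from the axis to the index post, z up
- postA (a point): top of the index post: upright steel post on the jig tongue, 12 mm diameter, 118 mm from the wheel axis, top 74 mm above the desk; a 6 mm thick pointer at its top reaches in over the rim to 92 mm from the axis
- wheelA: brass wheel lying flat, 190 mm diameter; rim 85 to 95 mm from the axis, 46 to 62 mm above the desk. Five spokes, 72 degrees apart, 10 mm wide, 48 to 60 mm above the desk, gaps between them open down to the foot. Turns both ways, no spring, stays where left; about 2 N at mid spoke turns it. Origin: on the axis, 46 mm above the desk; x along the spoke with the crank pin, z up
- hubA (a point): centre of the wheel hub at its top, 66 mm above the desk; hub 38 mm diameter; the thin spindle through it ends 76 mm above the desk; the wheel is only slipped over the spindle and could be lifted
- pinA: polished steel crank pin, 12 mm diameter, standing 18 mm tall (64 to 82 mm above the desk) on a 26 mm round boss on one spoke, 52 mm from the wheel axis; turns with the wheel. Origin: centre of its lower end
- indexA (a point): where the foot of the crank pin must come: 52 mm from the wheel axis on the straight line from the axis to the index post, 64 mm above the desk; fixed to the jig
- jigB: setting jig fixed to the desk, carrying a brass wheel: grey round foot 150 mm across, 12 mm thick, with a 36 mm wide tongue reaching 135 mm from the axis along +x; 60 mm wide pedestal up to 46 mm. Origin: on the wheel axis at desk level; x points from the axis to the index post, z up
- postB (a point): top of the index post: upright steel post on the jig tongue, 12 mm diameter, 118 mm from the wheel axis, top 74 mm above the desk; a 6 mm thick pointer at its top reaches in over the rim to 92 mm from the axis
- wheelB: brass wheel lying flat, 190 mm diameter; rim 85 to 95 mm from the axis, 46 to 62 mm above the desk. Five spokes, 72 degrees apart, 10 mm wide, 48 to 60 mm above the desk, gaps between them open down to the foot. Turns both ways, no spring, stays where left; about 2 N at mid spoke turns it. Origin: on the axis, 46 mm above the desk; x along the spoke with the crank pin, z up
- hubB (a point): centre of the wheel hub at its top, 66 mm above the desk; hub 38 mm diameter; the thin spindle through it ends 76 mm above the desk; the wheel is only slipped over the spindle and could be lifted
- pinB: polished steel crank pin, 12 mm diameter, standing 18 mm tall (64 to 82 mm above the desk) on a 26 mm round boss on one spoke, 52 mm from the wheel axis; turns with the wheel. Origin: centre of its lower end
- indexB (a point): where the foot of the crank pin must come: 52 mm from the wheel axis on the straight line from the axis to the index post, 64 mm above the desk; fixed to the jig
- dome: copper steam dome, round, 62 mm wide, 68 mm tall; loose bystander, to be left alone. Origin: centre of the underside
- lubricator: small chrome lubricator, 34 mm wide, 58 mm tall; loose bystander, to be left alone. Origin: centre of the underside
- firedoor: black cast firebox door lying flat, 85 x 75 mm, 24 mm tall at its knob; loose bystander, to be left alone. Origin: centre of the underside
- spanner: steel spanner lying flat, 150 mm long; loose bystander, to be left alone. Origin: in its handle/shaft, on the underside
- oil: amber oil bottle, 48 mm wide, 110 mm tall; loose bystander, to be left alone. Origin: centre of the underside
- driver: screwdriver lying flat, 170 mm long; loose bystander, to be left alone. Origin: in its handle/shaft, on the underside
- chimney: black cast chimney, 48 mm wide, 72 mm tall; loose bystander, to be left alone. Origin: centre of the underside

How it is judged:
At the end, for the whole second after the job is handed in: Both crank pins lie within 6 mm (about 6.5 degrees) of the line point in front of their index posts, and both wheels are seated (pin foot under 68 mm high) and at rest (under 0.05 rad/s) (horizontal distance between pinA and indexA below 0.006 m and horizontal distance between pinB and indexB below 0.006 m and height (world z) of each of pinA, pinB below 0.068 m and angular speed of each of wheelA, wheelB below 0.05 rad/s); the robot touches nothing.
It fails at once if a wheel is lifted off its seat (by more than 5 mm) (height (world z) of any of pinA, pinB above 0.069 m).
It fails at once if a crank pin is touched by the fingers (contact force between any of pinA, pinB and the fingers above 0.5 N).
It fails at once if a wheel is pressed or squeezed with more than 30 N (contact force between any of wheelA, wheelB and the fingers above 30 N).
It fails at once if a bystander is moved by more than 15 mm (distance of any of dome, lubricator, firedoor, spanner, oil, driver, chimney from where it was at the start of the episode above 0.015 m).
It also fails if it takes over 58 s, if anything falls off the work surface, if the arm or the gripper's body presses on something with over 40 N, if the wrist force passes 120 N, or if a joint passes its speed limit or range.

## Working session

There is one attempt and no reset: what is moved stays moved. The work goes in short steps, Python scripts to look and compute and a tool call to move; the robot and the scene stay as the last step left them, time stands still between calls to the robot, and variables do not carry over. Pictures are saved under pics/ and viewed, at most 10 in all, crops included, and the job is handed in when it is done.

Besides the shell and the picture viewer there is one more tool, called after "Emit:" in YAML: its name, and indented under it one key for each argument. send_rows: Moves the arm, as the interface text tells. Scaled input: -1 to 1 covers 0.2 m each way for a shift and 60 degrees each way for a turn. Its arguments: {"type":"object","properties":{"plan":{"type":"array"},"force":{"type":"number"}},"required":["plan"]}

```bash
mkdir -p pics; cat > h.py <<'E'
import numpy as np,cv2
from plant import telemetry,viewer,order
def snap(n):
    s=telemetry.read_state();p,d=viewer.read_camera(n);np.savez('/tmp/'+n,p=p,d=d,pos=s['tool_pos'],r=s['orientation']);return p,d
def ext(n,z):
    c=viewer.calibration(n)
    if n!='wrist': return c,np.array(c['extrinsics'])
    T=np.eye(4);T[:3,:3]=cv2.Rodrigues(np.array(z['r'],float))[0];T[:3,3]=z['pos'];return c,T@np.array(c['hand_eye'])
def onplane(n,uv,h):
    z=np.load('/tmp/'+n+'.npz');c,T=ext(n,z)
    u=cv2.undistortPoints(np.array(uv,float).reshape(-1,1,2),np.array(c['camera_matrix']),np.array(c['dist_coeffs'],float))[:,0]
    r=np.c_[u[:,0],-u[:,1],-np.ones(len(u))]@T[:3,:3].T
    h=np.broadcast_to(h,len(u))
    return T[:3,3]+r*((h-T[2,3])/r[:,2])[:,None]
E
python3 - <<'E'
from h import *
for n in('top','scene'):
    p,d=snap(n);cv2.imwrite(f'pics/{n}0.png',cv2.resize(p,(800,600),interpolation=cv2.INTER_CUBIC))
print(telemetry.read_state())
E
```

```text
{'t': 0.1, 'q': array([-1.27938158e+00,  1.31071740e-01,  1.48915339e+00, -1.50386461e-05,
        1.52299139e+00, -8.53886590e-02]), 'dq': array([-0.00078992, -0.00340485, -0.00250106, -0.0005513 , -0.00061227,
       -0.00031562]), 'joint_torque': array([ 8.72074379e-04, -5.61347473e+01, -4.93092585e+01,  7.72149721e-02,
        2.91275274e-02, -3.49092420e-05]), 'tool_pos': array([ 0.22065514, -0.55744214,  0.23470995]), 'orientation': array([-3.08441626e+00, -5.88085015e-01,  2.85620702e-04]), 'force': array([ 0.55717744, -0.36342885,  0.08350394]), 'wrist_torque': array([ 0.0106114 , -0.00174749,  0.02333405]), 'gripper_force': 0.0, 'opening': 0.09276026827198389}
```

View pics/top0.png

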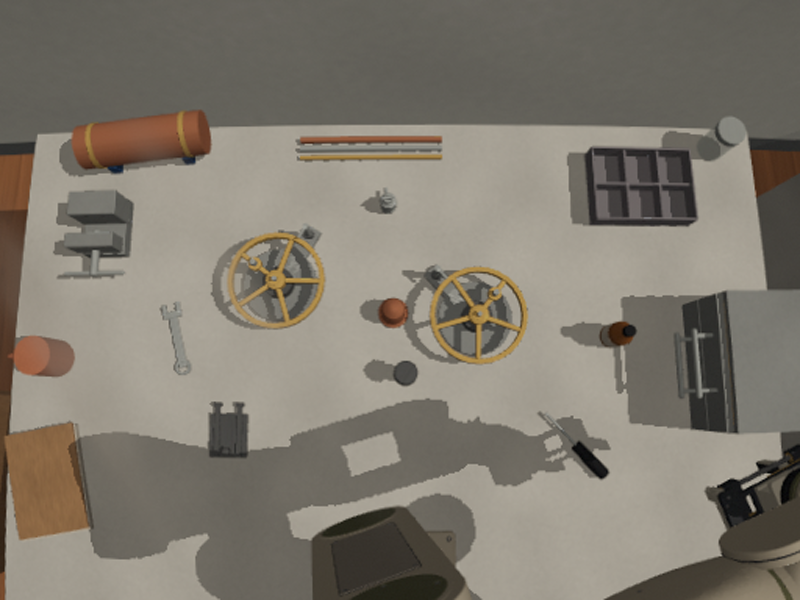

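View pics/scene0.png

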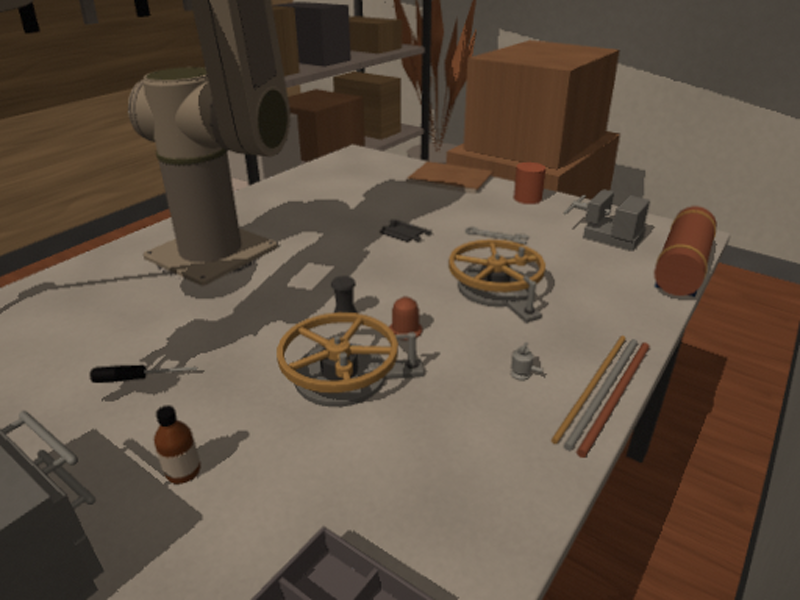

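The top view shows the left wheel with its hub at about (276,280), pin (254,263) and post (308,236). On the right wheel the hub is at (479,315), pin (495,294) and post (434,272). The dome (393,312) and chimney (405,373) stand between the wheels. I'll enlarge this area.

```bash
python3 - <<'E'
from h import *
p=np.load('/tmp/top.npz')['p']
a=p[140:220,137:217];b=p[160:240,265:345]
cv2.imwrite('pics/crop.png',np.hstack([cv2.resize(x,(400,400),interpolation=cv2.INTER_CUBIC) for x in(a,b)]))
E
```

```text
(no output)
```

View pics/crop.png

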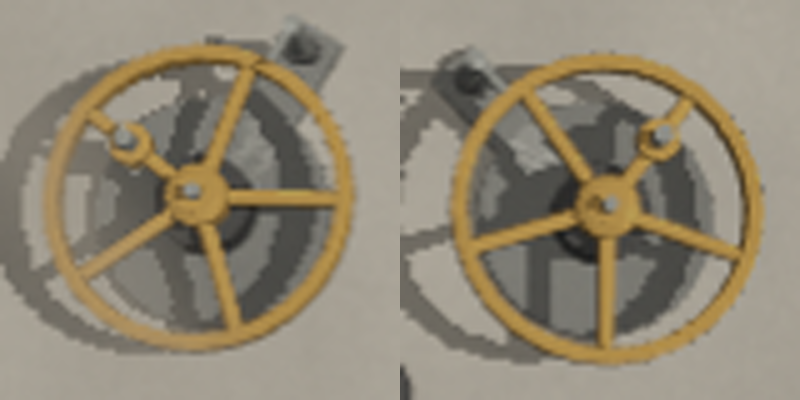

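```bash
python3 - <<'E'
from h import *
p=np.load('/tmp/top.npz')['p']
hsv=cv2.cvtColor(p,cv2.COLOR_BGR2HSV)
W={'L':((137,140),(196,190),(192,190),(125,137),(302,45)),'R':((265,160),(209,206),(210,204),(263,135),(71,80))}
for k,(o,hub,sp,pin,post) in W.items():
    P=onplane('top',[np.array(o)+(np.array(x)+.5)/5-.5 for x in(hub,sp,pin,post)],[.066,.076,.082,.074])
    m=cv2.inRange(hsv,(10,110,60),(30,255,255));mm=np.zeros_like(m);mm[o[1]:o[1]+80,o[0]:o[0]+80]=m[o[1]:o[1]+80,o[0]:o[0]+80]
    cs,_=cv2.findContours(mm,cv2.RETR_EXTERNAL,cv2.CHAIN_APPROX_NONE);c=max(cs,key=cv2.contourArea)[:,0]
    X=onplane('top',c,.058)[:,:2]
    A=np.c_[2*X,np.ones(len(X))];s=np.linalg.lstsq(A,(X**2).sum(1),rcond=None)[0];r=np.sqrt(s[2]+s[0]**2+s[1]**2)
    print(k,P.round(4).tolist(),'rim',s[:2].round(4),r.round(4))
    c0=s[:2]
    for n,q in(('pin',P[2]),('post',P[3])):
        v=q[:2]-c0;print(n,np.hypot(*v).round(4),np.degrees(np.arctan2(v[1],v[0])).round(1))
c,T=ext('top',None);print(T.round(3))
print(np.array(viewer.calibration('wrist')['hand_eye']).round(3),viewer.calibration('wrist')['camera_matrix'])
for n,u in dict(dome=(393,312),chim=(405,373),lub=(387,200),oil=(620,334)).items(): print(n,onplane('top',[np.array(u)*.64],.05).round(3))
E
```

```text
L [[0.5991, 0.2346, 0.066], [0.597, 0.2349, 0.076], [0.6286, 0.2748, 0.082], [0.6865, 0.1707, 0.074]] rim [0.5967 0.2316] 0.0801
pin 0.0537 53.6
post 0.1085 -34.2
R [[0.5245, -0.1574, 0.066], [0.5243, -0.1566, 0.076], [0.5646, -0.1887, 0.082], [0.6005, -0.0756, 0.074]] rim [ 0.5253 -0.1574] 0.0928
pin 0.0502 -38.6
post 0.1111 47.4
[[-0.012  0.988 -0.153  0.369]
 [-1.    -0.01   0.019  0.006]
 [ 0.017  0.154  0.988  1.161]
 [ 0.     0.     0.     1.   ]]
[[ 0.     0.969  0.249  0.067]
 [ 1.    -0.     0.    -0.001]
 [ 0.     0.249 -0.969 -0.148]
 [ 0.     0.     0.     1.   ]] [[293.84186122   0.         255.95200655]
 [  0.         293.84186122 186.90343502]
 [  0.           0.           1.        ]]
dome [[0.532 0.007 0.05 ]]
chim [[ 0.414 -0.015  0.05 ]]
lub [[0.759 0.017 0.05 ]]
oil [[ 0.484 -0.439  0.05 ]]
```

Both wheels need about a quarter turn: the left one about −88°, the right one about +86°. I'll push in the gap opposite the pin with closed fingers. First I'll move over the right wheel and measure it with the wrist camera.

Emit:
send_rows:
  plan:
    - [[1,0.3,0.3,0,0],[1,0.5,0.5,0,0],[1,0.7,0.7,0,0],[1,0.9,0.9,0,0],[1,1,1,0,0],[1,1,1,0,0],[1,1,1,0,0],[1,1,1,0,0],[1,1,1,0,0],[1,1,1,0,0]]
  force: 10

```text
t: 0.93
tool_pos: [0.4205, -0.3579, 0.2353]
orientation: [-3.085, -0.589, 0.001]
force: [0.4, -0.8, -0.6]
opening: 0.0306
gripper_force: 0.0
```

Emit:
send_rows:
  plan:
    - [[1,0.1,0.3,0,0],[1,0.15,0.6,0,0],[1,0.15,0.85,0,0],[1,0.15,0.85,0,0],[1,0.15,0.85,0,0],[1,0.15,0.85,0,0],[1,0.15,0.85,0,0],[1,0.15,0.85,0,0]]

```text
t: 1.6
tool_pos: [0.4504, -0.1897, 0.2357]
orientation: [3.086, 0.585, -0.0]
force: [0.4, -0.8, -0.0]
opening: 0.0002
gripper_force: 0.0
```

```bash
python3 - <<'E'
from h import *
p,d=snap('wrist');cv2.imwrite('pics/w1.png',cv2.resize(p,(800,600),interpolation=cv2.INTER_CUBIC))
s=telemetry.read_state();print(s['t'],s['tool_pos'],s['opening'])
E
```

```text
1.65 [ 0.45039224 -0.18975783  0.2355718 ] 0.0005188683616626119
```

View pics/w1.png

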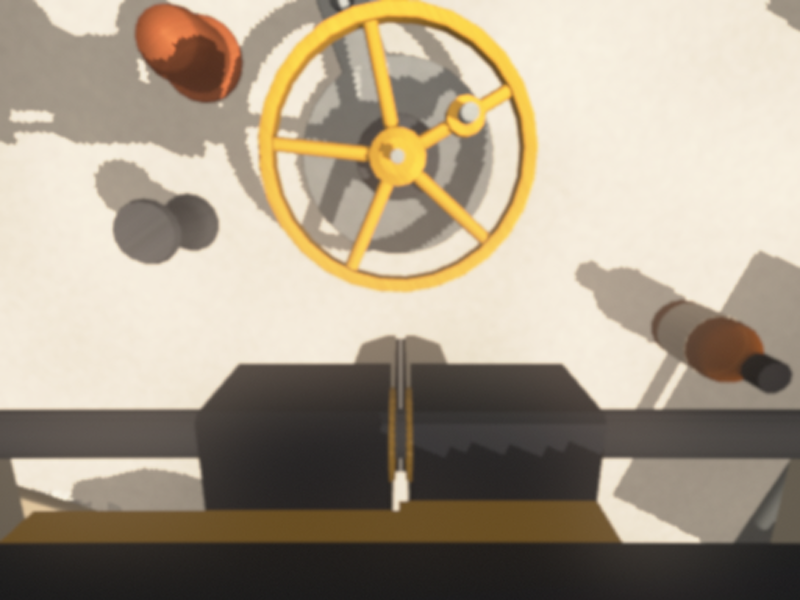

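The wheel is in view: hub (397,156), pin (470,112). The post at about (342,3) is cut off at the top edge. I'll move forward and up a little.

Emit:
send_rows:
  plan:
    - [[1,0.15,0.06,0.1,0],[1,0.15,0.06,0.2,0],[1,0.15,0.06,0.2,0],[1,0.15,0.06,0.2,0],[1,0.15,0.06,0.2,0]]

```text
t: 2.07
tool_pos: [0.4804, -0.177, 0.275]
orientation: [-3.086, -0.586, 0.001]
force: [-0.9, -0.1, -0.7]
opening: 0.0003
gripper_force: 0.0
```

```bash
python3 - <<'E'
from h import *
d=np.load('/tmp/wrist.npz')['d'];print(d[235:350:10,180],d[222:300:8,238])
p,d=snap('wrist');cv2.imwrite('pics/w2.png',cv2.resize(p[0:210,130:410],(800,600),interpolation=cv2.INTER_CUBIC))
E
```

```text
[0.08007171 0.07302652 0.06942903 0.0647929  0.06596858 0.0649042
 0.         0.06690513 0.06795993 0.06756511 0.06381159 0.06023102] [0.16105008 0.15149726 0.07862857 0.07376816 0.06874487 0.06623695
 0.0649057  0.06453495 0.06559659 0.06679405]
```

View pics/w2.png

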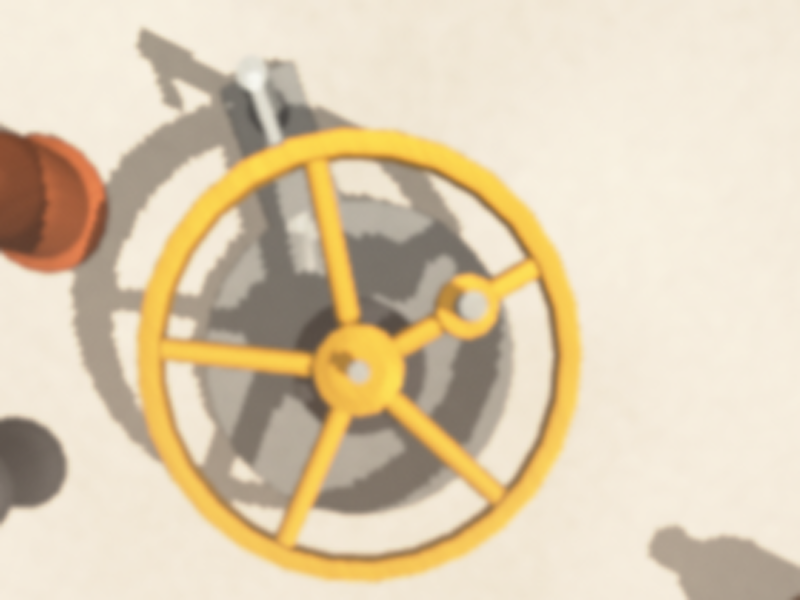

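Clear view of the right wheel in the crop: spindle top (357,371), pin top (472,304), post top (251,72), pointer tip (279,138).

```bash
cat >> h.py <<'E'
def wheel(hub,pin,post,ptr,o,s):
    g=lambda x:np.array(o)+(np.array(x)+.5)/s-.5
    P=onplane('wrist',[g(hub),g(pin),g(post),g(ptr)],[.076,.082,.074,.074]);c=P[0,:2]
    print('axis',c.round(4))
    for n,q in zip(('pin','post','ptr'),P[1:]):
        v=q[:2]-c;print(n,q.round(4),np.hypot(*v).round(4),np.degrees(np.arctan2(v[1],v[0])).round(1))
    return P
E
python3 - <<'E'
from h import *
wheel((357,371),(472,304),(251,72),(279,138),(130,0),800/280)
print(onplane('wrist',[np.array((130,0))+np.array((358,354))/2.857],.058))
E
```

```text
axis [ 0.5225 -0.1576]
pin [ 0.5634 -0.19    0.082 ] 0.0521 -38.4
post [ 0.6104 -0.0803  0.074 ] 0.1171 41.3
ptr [ 0.5929 -0.0979  0.074 ] 0.0923 40.3
[[ 0.52805033 -0.15626466  0.058     ]]
```

Emit:
send_rows:
  plan:
    - [[1,0,0.15,-0.1,0],[1,0,0.27,-0.3,0],[1,0,0.27,-0.5,0],[1,0,0.27,-0.5,0],[1,0,0.27,-0.5,0]]

```text
t: 2.53
tool_pos: [0.478, -0.1213, 0.1726]
orientation: [-3.083, -0.588, 0.01]
force: [-0.1, 0.0, 0.1]
opening: 0.0009
gripper_force: 0.0
```

```bash
cat >> h.py <<'E'
def arc(c,a0,a1,n,z,r=.055):
    p=telemetry.read_state()['tool_pos'];print(p)
    for a in np.radians(np.linspace(a0,a1,n)): print(((np.array([c[0]+r*np.cos(a),c[1]+r*np.sin(a),z])-p)/.2).round(3).tolist(),round(np.degrees(a)))
E
python3 - <<'E'
from h import *
arc((.5225,-.1576),141.6,230,19,.058)
E
```

```text
[ 0.47802734 -0.12127289  0.17255623]
[0.007, -0.011, -0.573] 142
[-0.007, -0.03, -0.573] 147
[-0.019, -0.05, -0.573] 151
[-0.03, -0.071, -0.573] 156
[-0.038, -0.093, -0.573] 161
[-0.045, -0.116, -0.573] 166
[-0.049, -0.139, -0.573] 171
[-0.052, -0.162, -0.573] 176
[-0.053, -0.186, -0.573] 181
[-0.051, -0.209, -0.573] 186
[-0.048, -0.233, -0.573] 191
[-0.042, -0.256, -0.573] 196
[-0.035, -0.278, -0.573] 201
[-0.026, -0.3, -0.573] 205
[-0.015, -0.321, -0.573] 210
[-0.002, -0.34, -0.573] 215
[0.012, -0.359, -0.573] 220
[0.028, -0.376, -0.573] 225
[0.046, -0.392, -0.573] 230
```

Emit:
send_rows:
  plan:
    - [[1,-0.005,0,-0.1,0],[1,-0.005,0,-0.25,0],[1,-0.005,0,-0.4,0],[1,-0.005,0,-0.52,0],[1,-0.005,0,-0.585,0],[1,-0.005,0,-0.585,0],[1,-0.005,0,-0.585,0]]

```text
t: 3.12
tool_pos: [0.4808, -0.1231, 0.0605]
orientation: [3.085, 0.587, 0.002]
force: [0.3, 0.1, 0.1]
opening: 0.0007
gripper_force: 0.0
```

Emit:
send_rows:
  plan:
    - [[1,-0.007,-0.009,0,0],[1,-0.014,-0.019,0,0],[1,-0.02,-0.029,0,0],[1,-0.026,-0.039,0,0],[1,-0.032,-0.049,0,0],[1,-0.037,-0.06,0,0],[1,-0.041,-0.071,0,0],[1,-0.045,-0.082,0,0],[1,-0.049,-0.093,0,0],[1,-0.052,-0.105,0,0],[1,-0.054,-0.116,0,0],[1,-0.056,-0.128,0,0],[1,-0.058,-0.14,0,0],[1,-0.059,-0.151,0,0],[1,-0.06,-0.163,0,0],[1,-0.06,-0.175,0,0],[1,-0.059,-0.187,0,0],[1,-0.058,-0.198,0,0],[1,-0.057,-0.21,0,0],[1,-0.055,-0.222,0,0]]

```text
t: 4.78
tool_pos: [0.4687, -0.1664, 0.0585]
orientation: [-3.086, -0.588, 0.0]
force: [0.5, 2.4, -0.6]
opening: 0.0003
gripper_force: 0.9
```

Contact force is about 2.4 N, as expected. Continuing from 191° to 227°, slowing down at the end.

Emit:
send_rows:
  plan:
    - [[1,0.003,-0.012,0,0],[1,0.006,-0.023,0,0],[1,0.009,-0.034,0,0],[1,0.013,-0.045,0,0],[1,0.018,-0.056,0,0],[1,0.022,-0.067,0,0],[1,0.028,-0.078,0,0],[1,0.034,-0.089,0,0],[1,0.04,-0.099,0,0],[1,0.046,-0.109,0,0],[1,0.053,-0.118,0,0],[1,0.06,-0.127,0,0],[1,0.067,-0.136,0,0],[1,0.073,-0.142,0,0],[1,0.079,-0.147,0,0],[1,0.083,-0.151,0,0],[1,0.083,-0.151,0,0],[1,0.083,-0.151,0,0]]

```text
t: 6.28
tool_pos: [0.4856, -0.1967, 0.0587]
orientation: [3.086, 0.588, 0.0]
force: [-0.0, -0.1, -1.4]
opening: 0.001
gripper_force: 0.2
```

```bash
python3 - <<'E'
from h import *
print(telemetry.read_state()['tool_pos'])
p,d=snap('top')
a=p[160:240,265:345];b=np.load('/tmp/top.npz')['p'][140:220,137:217]
cv2.imwrite('pics/crop2.png',cv2.resize(a,(400,400),interpolation=cv2.INTER_CUBIC))
E
```

```text
[ 0.4855517  -0.19670021  0.05873439]
```

View pics/crop2.png

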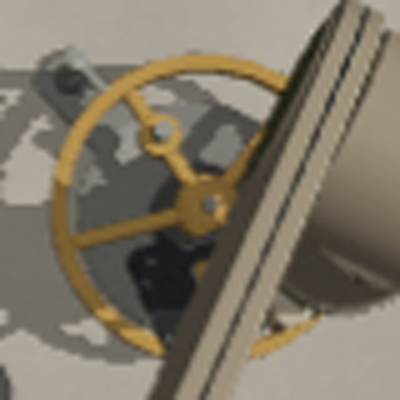

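Top view: the pin now points close to the post, with the pin top at crop (157,132) and the spindle at (212,204).

```bash
python3 - <<'E'
from h import *
o=np.array((265,160));P=onplane('top',[o+(np.array(x)+.5)/5-.5 for x in((212,204),(157,132),(158,134),(71,80))],[.076,.082,.064,.074])
for c in((.525,-.1573),P[0,:2]):
  for q in P[1:]:
    v=q[:2]-c;print(np.hypot(*v).round(4),np.degrees(np.arctan2(v[1],v[0])).round(1))
E
```

```text
0.0526 37.2
0.0527 33.5
0.1112 47.2
0.0535 37.2
0.0536 33.5
0.1121 47.1
```

Emit:
send_rows:
  plan:
    - [[1,-0.015,0.01,0,0],[1,-0.03,0.015,0,0],[1,-0.03,0.015,0.05,0],[1,-0.03,0.015,0.2,0],[1,-0.03,0.015,0.4,0],[1,-0.03,0.05,0.6,0],[1,-0.03,0.1,0.8,0],[1,-0.03,0.1,1,0],[1,-0.03,0.1,1,0],[1,-0.03,0.1,1,0],[1,-0.03,0.1,1,0]]

```text
t: 7.25
tool_pos: [0.4793, -0.1765, 0.259]
orientation: [3.085, 0.588, 0.001]
force: [-0.9, -0.1, 0.4]
opening: 0.0006
gripper_force: 0.0
```

```bash
python3 - <<'E'
from h import *
p,d=snap('wrist');cv2.imwrite('pics/w3.png',cv2.resize(p[0:210,130:410],(800,600),interpolation=cv2.INTER_CUBIC))
print(telemetry.read_state()['tool_pos'])
E
```

```text
[ 0.47875806 -0.17630567  0.25768014]
```

View pics/w3.png

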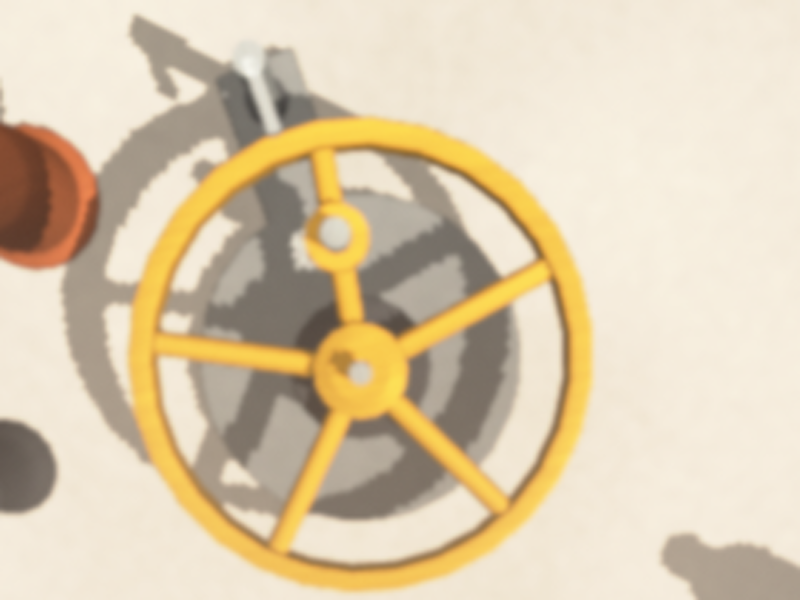

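Wrist view: spindle (360,373), pin top (336,233), post top (248,58), pointer tip (272,130). The pin is still a little short of the line.

```bash
python3 - <<'E'
from h import *
wheel((360,373),(336,233),(248,58),(272,130),(130,0),800/280)
E
```

```text
axis [ 0.5223 -0.1582]
pin [ 0.5662 -0.1314  0.082 ] 0.0515 31.4
post [ 0.6102 -0.0804  0.074 ] 0.1174 41.5
ptr [ 0.5913 -0.0965  0.074 ] 0.0926 41.9
```

It needs about 10° more. I'll go back into the same gap and push to a finger centre of about (0.494, −0.204).

Emit:
send_rows:
  plan:
    - [[1,0,-0.085,-0.15,0],[1,0,-0.085,-0.35,0],[1,0,-0.085,-0.55,0],[1,0,-0.085,-0.75,0],[1,0,-0.085,-0.9,0],[1,0,-0.085,-1,0],[1,0,-0.085,-1,0],[1,0.015,-0.095,-1,0],[1,0.03,-0.1,-1,0],[1,0.037,-0.106,-1,0],[1,0.044,-0.112,-1,0],[1,0.051,-0.118,-1,0],[1,0.058,-0.124,-1,0],[1,0.064,-0.129,-1,0],[1,0.069,-0.133,-1,0],[1,0.073,-0.135,-1,0],[1,0.073,-0.135,-1,0],[1,0.073,-0.135,-1,0]]

```text
t: 8.8
tool_pos: [0.4941, -0.2037, 0.0587]
orientation: [3.086, 0.588, 0.0]
force: [-0.3, -0.4, 0.6]
opening: 0.0004
gripper_force: 0.2
```

Emit:
send_rows:
  plan:
    - [[1,-0.025,0.01,0,0],[1,-0.04,0.02,0,0],[1,-0.04,0.02,0.05,0],[1,-0.04,0.02,0.2,0],[1,-0.05,0.03,0.4,0],[1,-0.06,0.08,0.6,0],[1,-0.07,0.135,0.8,0],[1,-0.073,0.135,1,0],[1,-0.073,0.135,1,0],[1,-0.073,0.135,1,0],[1,-0.073,0.135,1,0],[1,-0.073,0.135,1,0]]

```text
t: 9.8
tool_pos: [0.4786, -0.1762, 0.2572]
orientation: [-3.085, -0.588, 0.003]
force: [0.5, -0.2, -0.6]
opening: 0.0005
gripper_force: 0.0
```

```bash
cat >> h.py <<'E'
def findpin(hint_ang,c,name='wrist'):
    # bright grey blob in rectified patch at pin-top height around the expected ring
    pass
E
python3 - <<'E'
from h import *
p,d=snap('wrist');cv2.imwrite('pics/w4.png',cv2.resize(p[0:210,130:410],(800,600),interpolation=cv2.INTER_CUBIC))
print(telemetry.read_state()['tool_pos'])
E
```

```text
[ 0.47844338 -0.17615606  0.25674782]
```

View pics/w4.png

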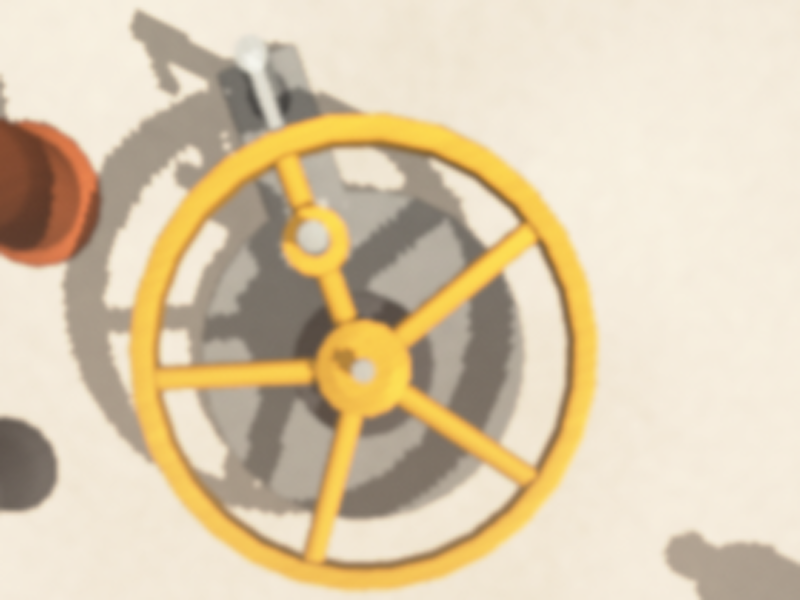

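Pin top (313,237), spindle (363,371), post (250,54), pointer tip (276,127). I'll measure it, and also fit the spoke phase from the brass mask as a numeric cross-check, since only two pictures are left.

```bash
cat >> h.py <<'E'
def rectify(c,h,half=.14,n=560,name='wrist'):
    # top-down resample at height h, 0.5 mm/px, world x right, y up
    z=np.load('/tmp/'+name+'.npz');C,T=ext(name,z)
    g=np.linspace(-half,half,n);X,Y=np.meshgrid(c[0]+g,c[1]-g)
    W=np.c_[X.ravel(),Y.ravel(),np.full(X.size,h)];R=T[:3,:3]
    q=(W-T[:3,3])@R;q=q*[1,-1,-1]
    uv=cv2.projectPoints(q,np.zeros(3),np.zeros(3),np.array(C['camera_matrix']),np.array(C['dist_coeffs'],float))[0].reshape(n,n,2).astype(np.float32)
    return cv2.remap(z['p'],uv[...,0],uv[...,1],cv2.INTER_LINEAR)
def spokes(c,name='wrist'):
    # polar brass profile at spoke-top height; angle of 5-fold pattern (mod 72), and rim centre
    im=rectify(c,.060,name=name);m=cv2.inRange(cv2.cvtColor(im,cv2.COLOR_BGR2HSV),(15,120,90),(35,255,255))
    a=np.radians(np.arange(0,360,.25));r=np.arange(.026,.034,.0005);R,A=np.meshgrid(r,a)
    k=560/.28;u=(279.5+k*R*np.cos(A)).astype(np.float32);v=(279.5-k*R*np.sin(A)).astype(np.float32)
    f=lambda R:cv2.remap(m,(279.5+k*R*np.cos(A)).astype(np.float32),(279.5-k*R*np.sin(A)).astype(np.float32),cv2.INTER_LINEAR).mean(1)/255
    for r0 in(.026,.065):
        w=f(R-.026+r0);print('spoke phase mod72',r0,np.degrees(np.angle((w*np.exp(5j*a)).sum())/5).round(1)%72,'frac',w.mean().round(3))
    ys,xs=np.nonzero(m);rr=np.hypot(xs-279.5,279.5-ys)/k;ok=(rr>.078)&(rr<.105)
    X=np.c_[xs[ok]-279.5,279.5-ys[ok]]/k+c;s=np.linalg.lstsq(np.c_[2*X,np.ones(len(X))],(X**2).sum(1),rcond=None)[0]
    print('rim centre',s[:2].round(4),'r',np.sqrt(s[2]+s[0]**2+s[1]**2).round(4));return s[:2]
E
python3 - <<'E'
from h import *
wheel((363,371),(313,237),(250,54),(276,127),(130,0),800/280)
c=spokes((.5224,-.158));spokes(c)
E
```

```text
axis [ 0.5223 -0.1584]
pin [ 0.5605 -0.1237  0.082 ] 0.0516 42.3
post [ 0.61   -0.0805  0.074 ] 0.1173 41.6
ptr [ 0.5911 -0.0972  0.074 ] 0.0921 41.6
spoke phase mod72 0.026 42.6 frac 0.271
spoke phase mod72 0.065 42.5 frac 0.099
rim centre [ 0.5226 -0.1583] r 0.0881
spoke phase mod72 0.026 42.6 frac 0.271
spoke phase mod72 0.065 42.5 frac 0.099
rim centre [ 0.5226 -0.1583] r 0.0881
```

The right wheel is within 1° of its line, and the spoke fit agrees. Now the left wheel.

Emit:
send_rows:
  plan:
    - [[1,0.05,0.2,0,0],[1,0.09,0.4,0,0],[1,0.12,0.6,0,0],[1,0.15,0.8,0,0],[1,0.18,1,0,0]]

```text
t: 10.27
tool_pos: [0.5145, 0.0251, 0.2568]
orientation: [-3.086, -0.587, 0.005]
force: [0.5, 0.3, 1.0]
opening: 0.0005
gripper_force: 0.0
```

Emit:
send_rows:
  plan:
    - [[1,0.05,0.2,0,0],[1,0.09,0.4,0,0],[1,0.12,0.6,0,0],[1,0.15,0.8,0,0],[1,0.18,0.96,0,0],[1,0.18,0.96,0,0],[1,0.18,0.96,0,0],[1,0.18,0.96,0,0]]

```text
t: 10.93
tool_pos: [0.5507, 0.2149, 0.257]
orientation: [3.085, 0.589, -0.005]
force: [-0.3, -0.6, 0.2]
opening: 0.0001
gripper_force: 0.0
```

```bash
python3 - <<'E'
from h import *
p,d=snap('wrist');cv2.imwrite('pics/w5.png',cv2.resize(p[0:210,130:410],(800,600),interpolation=cv2.INTER_CUBIC))
print(telemetry.read_state()['tool_pos'])
c=spokes((.598,.2345));spokes(c)
E
```

```text
[0.55096361 0.21437407 0.25744442]
spoke phase mod72 0.026 52.5 frac 0.275
spoke phase mod72 0.065 52.4 frac 0.103
rim centre [0.5952 0.2347] r 0.0881
spoke phase mod72 0.026 52.5 frac 0.273
spoke phase mod72 0.065 52.3 frac 0.104
rim centre [0.5951 0.2347] r 0.0881
```

View pics/w5.png

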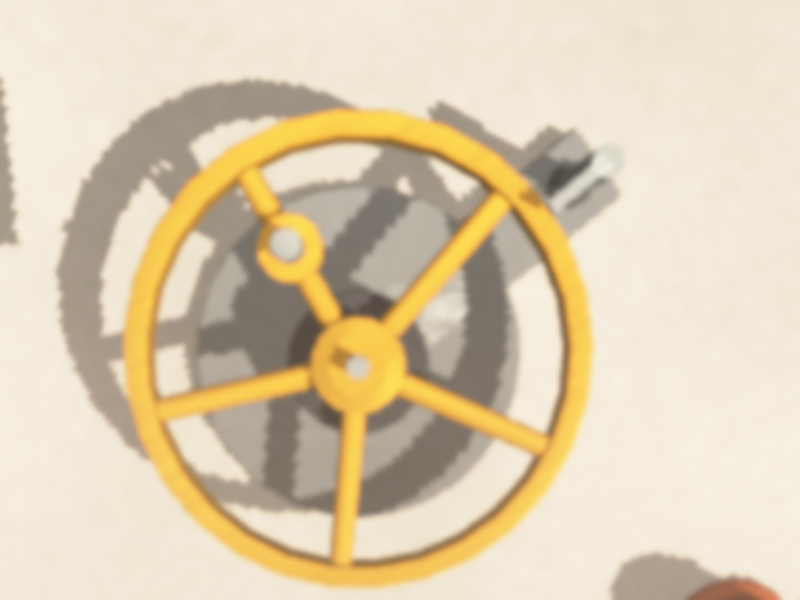

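Left wheel: spindle (357,367), pin top (286,243), post top (609,160), pointer tip (553,205).

```bash
python3 - <<'E'
from h import *
wheel((357,367),(286,243),(609,160),(553,205),(130,0),800/280)
arc((.595,.235),232,164,18,.058,.054)
E
```

```text
axis [0.5949 0.2351]
pin [0.6269 0.2755 0.082 ] 0.0516 51.6
post [0.6974 0.1769 0.074 ] 0.1179 -29.6
ptr [0.676  0.1894 0.074 ] 0.0931 -29.4
[0.55096361 0.21437407 0.25744442]
[0.054, -0.11, -0.997] 232
[0.04, -0.098, -0.997] 228
[0.026, -0.084, -0.997] 224
[0.013, -0.07, -0.997] 220
[0.002, -0.056, -0.997] 216
[-0.009, -0.04, -0.997] 212
[-0.018, -0.024, -0.997] 208
[-0.026, -0.007, -0.997] 204
[-0.034, 0.011, -0.997] 200
[-0.039, 0.029, -0.997] 196
[-0.044, 0.047, -0.997] 192
[-0.047, 0.066, -0.997] 188
[-0.049, 0.084, -0.997] 184
[-0.05, 0.103, -0.997] 180
[-0.049, 0.122, -0.997] 176
[-0.047, 0.141, -0.997] 172
[-0.044, 0.159, -0.997] 168
[-0.039, 0.178, -0.997] 164
```

Emit:
send_rows:
  plan:
    - [[1,0.03,-0.07,-0.1,0],[1,0.051,-0.113,-0.25,0],[1,0.051,-0.113,-0.45,0],[1,0.051,-0.113,-0.65,0],[1,0.051,-0.113,-0.83,0],[1,0.051,-0.113,-0.94,0],[1,0.051,-0.113,-1,0],[1,0.051,-0.113,-1,0],[1,0.051,-0.113,-1,0]]

```text
t: 11.73
tool_pos: [0.5619, 0.192, 0.0592]
orientation: [3.086, 0.586, -0.0]
force: [0.7, 0.5, 1.4]
opening: 0.0007
gripper_force: 0.0
```

Emit:
send_rows:
  plan:
    - [[1,-0.007,0.006,0,0],[1,-0.014,0.012,0,0],[1,-0.021,0.019,0,0],[1,-0.028,0.026,0,0],[1,-0.035,0.033,0,0],[1,-0.041,0.04,0,0],[1,-0.047,0.047,0,0],[1,-0.052,0.054,0,0],[1,-0.058,0.062,0,0],[1,-0.063,0.07,0,0],[1,-0.068,0.078,0,0],[1,-0.072,0.086,0,0],[1,-0.08,0.103,0,0],[1,-0.088,0.121,0,0],[1,-0.093,0.139,0,0],[1,-0.098,0.157,0,0],[1,-0.101,0.176,0,0],[1,-0.103,0.194,0,0],[1,-0.104,0.213,0,0],[1,-0.103,0.232,0,0]]

```text
t: 13.4
tool_pos: [0.5408, 0.2397, 0.0585]
orientation: [3.086, 0.589, -0.001]
force: [0.5, -1.4, -0.2]
opening: 0.0003
gripper_force: 0.7
```

Emit:
send_rows:
  plan:
    - [[1,0.001,0.01,0,0],[1,0.002,0.019,0,0],[1,0.003,0.028,0,0],[1,0.005,0.037,0,0],[1,0.007,0.046,0,0],[1,0.01,0.056,0,0],[1,0.013,0.064,0,0],[1,0.016,0.073,0,0],[1,0.019,0.082,0,0],[1,0.023,0.091,0,0],[1,0.027,0.099,0,0],[1,0.031,0.108,0,0],[1,0.036,0.116,0,0],[1,0.041,0.124,0,0],[1,0.046,0.132,0,0],[1,0.051,0.14,0,0],[1,0.057,0.147,0,0],[1,0.062,0.154,0,0],[1,0.062,0.154,0,0],[1,0.062,0.154,0,0]]

```text
t: 15.07
tool_pos: [0.5535, 0.2704, 0.0587]
orientation: [-3.086, -0.588, -0.001]
force: [-0.5, -0.3, -0.6]
opening: 0.0002
gripper_force: 0.0
```

```bash
python3 - <<'E'
from h import *
print(telemetry.read_state()['tool_pos'])
for n in('wrist','top'): snap(n);spokes((.595,.2349),n)
E
```

```text
[0.55354113 0.27037808 0.05870391]
spoke phase mod72 0.026 51.7 frac 0.23
spoke phase mod72 0.065 51.9 frac 0.109
rim centre [0.5926 0.2367] r 0.0874
spoke phase mod72 0.026 50.5 frac 0.035
spoke phase mod72 0.065 51.4 frac 0.067
rim centre [0.5968 0.2343] r 0.0883
```

About 9° more is needed (spoke phase 51.7°, target 42.5°).

Emit:
send_rows:
  plan:
    - [[1,0.006,0.007,0,0],[1,0.012,0.013,0,0],[1,0.018,0.019,0,0],[1,0.024,0.024,0,0],[1,0.028,0.028,0,0],[1,0.032,0.031,0,0],[1,0.035,0.034,0,0],[1,0.035,0.034,0,0],[1,0.035,0.034,0,0]]

```text
t: 15.92
tool_pos: [0.5605, 0.277, 0.0586]
orientation: [-3.086, -0.588, -0.0]
force: [-0.0, -0.2, -0.1]
opening: 0.0009
gripper_force: 0.2
```

Emit:
send_rows:
  plan:
    - [[1,-0.02,-0.01,0,0],[1,-0.035,-0.02,0,0],[1,-0.035,-0.02,0.05,0],[1,-0.035,-0.02,0.2,0],[1,-0.035,-0.03,0.4,0],[1,-0.035,-0.1,0.6,0],[1,-0.035,-0.2,0.8,0],[1,-0.04,-0.31,1,0],[1,-0.04,-0.31,1,0],[1,-0.04,-0.31,1,0],[1,-0.04,-0.31,1,0],[1,-0.04,-0.31,1,0]]

```text
t: 16.92
tool_pos: [0.5515, 0.2151, 0.2568]
orientation: [-3.086, -0.589, 0.004]
force: [-0.4, 1.1, -0.9]
opening: 0.0006
gripper_force: 0.0
```

```bash
python3 - <<'E'
from h import *
p,d=snap('wrist');cv2.imwrite('pics/w6.png',cv2.resize(p[0:210,130:410],(800,600),interpolation=cv2.INTER_CUBIC))
print(telemetry.read_state()['tool_pos']);spokes((.595,.2349))
E
```

```text
[0.55121056 0.21516445 0.25622539]
spoke phase mod72 0.026 43.2 frac 0.272
spoke phase mod72 0.065 43.1 frac 0.103
rim centre [0.5951 0.2347] r 0.0881
```

View pics/w6.png

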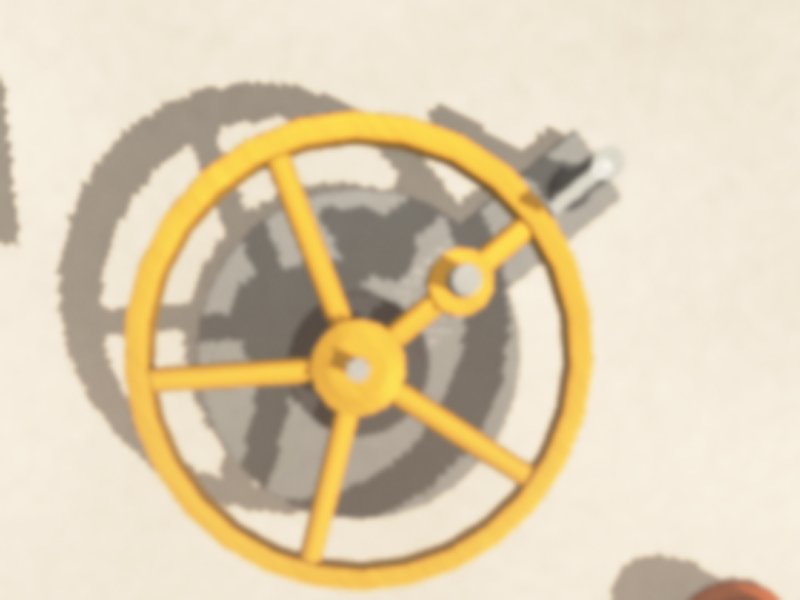

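The left wheel's pin (465,279) lines up with its spindle (357,369) and the post (609,162). The spoke phase is 43.2° against a target of 42.5°, so it is within 1°. The arm is clear of everything, so I'm handing in.

```bash
python3 -c "
from h import *
print(order.close_job())"
```

```text
the job is handed in; nothing more can be done
None
```

I turned both wheels until each crank pin pointed at its own index post, to within about 1° by the wrist camera (6.5° allowed), and handed the job in with the arm clear at about 17 s; no verdict came back.

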